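Prove the spring puller on the hardware-shop counter

ROBOT

A 6-joint arm with a two-finger parallel gripper is mounted at the origin on the work surface. World frame = base frame: x ahead of the robot, y to its left, z up, the work surface at z = 0. Lengths are in mm, angles in rad, forces in N, time in s.
With the tool pointing down it reaches from about 350 to 975 mm from the base axis. Payload 7.1 kg.
Tool frame: the origin (TCP) lies on the mounting face of the last link; the fingertips stand 182 mm ahead of it and the grasp point (between the pads) lies 163 mm ahead of it (ctrl.tcp_to_tips is the distance from the TCP to the fingertips, in mm); z points along the fingers, y is the direction in which the jaws open and shut (so a half turn about z gives the same grasp; the last joint's range is limited). The gripper opens to 88 mm and grips with 3 to 60 N. Pads are 20 mm wide; open, the fingers measure 115 mm over their backs; the gripper's body (75 mm by 178 mm) begins 61 mm behind the grasp point.
Start: joints at [1.185, 0.423, 1.63, -0, 1.089, -0.019], TCP at [224.112, 583.421, 404.675] pointing down, gripper open.
Joint ranges: [-3, 3], [-0.9, 2.11], [0.09, 2.58], [-1.31, 4.45], [0.11, 2.69], [-2.54, 2.54]. Speed limits (rad/s): [2.39, 2.39, 3.01, 3.14, 3.14, 3.14].

INTERFACE

Orientations are given as a rotation vector (axis times angle).
In Python, from workcell import ctrl gives the robot as it stands. The module is installed in compiled form; this text tells all that it offers.
- The arm moves only by the tool send_rows, never from a script. Its argument "commands" is a list of rows, each an object with "translation": the shift along the world's x, y, z normalised to -1 to 1, where 1 is 0.1 m, a list of three; "twist": the turn, a rotation vector about the world's x, y, z normalised to -1 to 1, where 1 is 0.5 rad, a list of three. A call has exactly 10 rows; each row is the pose to reach, as a shift and turn from the pose commanded when the call began; what a row does not reach only later rows make up. A row lasts 1/10 s, in which the tool goes at most 50 mm and 8.59 degrees, less where a joint would pass 70% of its speed; a pose out of reach is approached as far as the arm can. A call with a number of a shift or a turn outside -1 to 1 is refused whole. A call with a gripper value outside its range is refused whole. "grip" is the closure, from -1 (fully open) to 1 (shut), set as the call begins (left out, the last holds). The fingers move at their own pace and stop on an object; the grip force is fixed at half the most. Time passes only in rows, so rows that repeat a pose let the fingers close, or fill a call up. It gives the time, the measured TCP pose, the force and the opening at its end, in the units of the state.
- ctrl.get_obs(): the state, without advancing time (a new reading comes with each control period).
- ctrl.get_image(name): name is "scene" or "side" or "wrist"; returns a dict with "img" (384x512x3 uint8, red, green, blue), "intrinsics" (3x3 intrinsics, pixels), "dist" ([k1, k2, p1, p2, k3] as OpenCV has them; the pictures are not rectified), "cam_to_world" (4x4, takes a point from camera to world coordinates). Camera axes: x right, y down, z forward; pixel columns grow to the right and rows downward; lengths in mm; the calibration is good to about 2 mm. A picture is of the moment at which its call begins. There is no depth.
- ctrl.close_job(): hands the job in, once; it reports no verdict.
The state is a dict: "t": time; "qpos": joint angles; "qvel": joint speeds; "joint_torque": joint torques, N m; "ee_pos": TCP position; "orientation": TCP orientation; "ft_force": force on the tool from outside, world axes, zero at the start; "moment": the same for the moment, N m; "width": finger opening in mm.
Only numpy, scipy, OpenCV 4.12 (cv2) and the standard library are available. Lean on these libraries where they do the work, as an engineer would, in place of code of your own. Each camera call takes 0.05 s, during which the arm holds its last target. There are 200 camera calls.

TASK

Two spring testers are screwed to boards on the counter. Take the one with the straight crossbar handle (not the round knob), pull its handle out until the crossbar is level with the steel marker on its board, and hold it there for two seconds. Then ease it back fully home without letting it snap, and let go; leave the marker and the round-knob tester as they are.

Things in the scene. Friction and masses are not known exactly. Their poses are not given: they have to be found in the camera images.
- tee_grip (a point): Centre of the wanted tester's crossbar handle: dark wooden bar 60 mm long (its y), 14 thick (its x), 18 tall, centre 85 mm above the counter, on a 12 mm stem. It pulls out level along this point's -x (towards the robot; board turned up to 15 degrees). A 10 mm rod under it (top at 50 mm) runs along +x to a steel barrel 42 mm across, top 66 mm high, its face 70 mm from the bar's centre when home.
- tee_mark (a point): Where the bar's centre must come: on the pull line at bar height, level with the marker, 50 to 110 mm out from home; axes as the grip's. The marker is a dark steel block 10 x 16 mm, top 60 mm above the counter, clamped on the rail along the board's +y edge, 38 mm from the pull line, with a thin dark line across the board at its foot. Board 90 mm wide, 18 thick.
- tee_slide (a joint): How far the crossbar handle is pulled out, in m: 0 fully home, 0.13 at its end stop. A spring draws it home with about 1 N at home and 50 N per m more as it is pulled out (3.5 to 6.5 N at the mark).
- ball_slide (a joint): Pull-out, in m, of the other tester (same board, barrel and marker, but a round wooden knob of 34 mm diameter), on the other side of the counter; which of them is left or right varies. Leave it home (0).

How it is judged (in metres and radians):
On the way:
1. the crossbar is held level with the marker (within 12 mm) for 1 s (x of tee_grip in the frame of tee_mark between -0.012 and 0.012 m), for 1 s.
At the end, for the whole second after the job is handed in: The crossbar handle is fully home (within 8 mm) and at rest, and the round-knob tester is home (within 20 mm) (value of joint tee_slide below 0.008 m and velocity of joint tee_slide between -0.02 and 0.02 m/s and value of joint ball_slide below 0.02 m); the robot touches nothing.
It fails at once if the crossbar handle snaps back (faster than 0.6 m/s) (velocity of joint tee_slide below -0.6 m/s).
It fails at once if the round-knob tester is pulled out by more than 20 mm (value of joint ball_slide above 0.02 m).
It fails at once if the marker is shifted by more than 8 mm (distance of tee_mark from where it was at the start of the episode above 0.008 m).
It also fails if it takes over 45 s, if anything falls off the work surface, if the arm or the gripper's body presses on something with over 40 N, if the wrist force passes 120 N, or if a joint passes its speed limit or range.

## Working session

There is one attempt and no reset: what is moved stays moved. The work goes in short steps, Python scripts to look and compute and a tool call to move; the robot and the scene stay as the last step left them, time stands still between calls to the robot, and variables do not carry over. Pictures are saved under pics/ and viewed, about 8 in all and at most 12, crops included, and the job is handed in when it is done.

Besides the shell and the picture viewer there is one more tool, called as name(argument=value, ...) on one line, values as JSON. send_rows: Moves the arm, as the interface text tells. Its arguments: {"type":"object","properties":{"commands":{"type":"array","items":{"type":"object","properties":{"translation":{"type":"array","items":{"type":"number"}},"twist":{"type":"array","items":{"type":"number"}}}}},"grip":{"type":"number"}},"required":["commands"]}

```bash
mkdir -p pics
cat > h.py <<'E'
import numpy as np, cv2
from workcell import ctrl
def ray(im,px):
    K=np.array(im["intrinsics"],float);d=np.array(im["dist"],float);T=np.array(im["cam_to_world"],float)
    p=cv2.undistortPoints(np.array(px,float).reshape(-1,1,2),K,d).reshape(-1,2)
    return T[:3,3],np.c_[p,np.ones(len(p))]@T[:3,:3].T
def onz(im,px,z):
    o,r=ray(im,px); return o+r*((z-o[2])/r[:,2])[:,None]
def proj(im,P):
    T=np.linalg.inv(np.array(im["cam_to_world"],float))
    P=np.array(P,float).reshape(-1,3)@T[:3,:3].T+T[:3,3]
    return cv2.projectPoints(P,np.zeros(3),np.zeros(3),np.array(im["intrinsics"],float),np.array(im["dist"],float))[0].reshape(-1,2)
E
python3 - <<'E'
from h import *
import pickle
ims={n:ctrl.get_image(n) for n in("scene","side","wrist")}
pickle.dump(ims,open("ims.pkl","wb"))
for n in ims: cv2.imwrite(f"pics/{n}0.png",cv2.resize(ims[n]["img"][:,:,::-1],(800,600),interpolation=cv2.INTER_CUBIC)); print(n,np.round(np.array(ims[n]["cam_to_world"]),2).tolist())
print(ctrl.get_obs())
E
```

```text
scene [[0.21, 0.67, -0.71, 1080.57], [0.98, -0.16, 0.14, -105.49], [-0.01, -0.72, -0.69, 563.41], [0.0, 0.0, 0.0, 1.0]]
side [[0.78, -0.43, 0.45, 314.14], [-0.62, -0.54, 0.56, -360.91], [0.0, -0.72, -0.69, 546.48], [0.0, 0.0, 0.0, 1.0]]
wrist [[0.36, 0.89, 0.28, 146.92], [0.93, -0.34, -0.11, 613.78], [-0.0, 0.3, -0.95, 384.11], [0.0, 0.0, 0.0, 1.0]]
{'t': 0.15, 'qpos': array([ 1.18501069e+00,  4.23667660e-01,  1.63049315e+00, -3.17072950e-05,
        1.08860007e+00, -1.90051879e-02]), 'qvel': array([-0.00065936, -0.00133269, -0.00230405,  0.00051893,  0.00081244,
        0.00142055]), 'joint_torque': array([ 3.97923923e-04, -5.44983888e+01, -2.73917431e+01,  6.44400157e-02,
        2.04683718e-02, -6.90711931e-05]), 'ee_pos': array([224.03476633, 583.23894093, 404.08704206]), 'orientation': array([-5.72852735e-01, -3.08871143e+00,  1.80634192e-03]), 'ft_force': array([-0.449534  , -0.71637847,  0.63688199]), 'moment': array([0.01287684, 0.01360127, 0.0482719 ]), 'width': 88.15898757356813}
```

View pics/scene0.png

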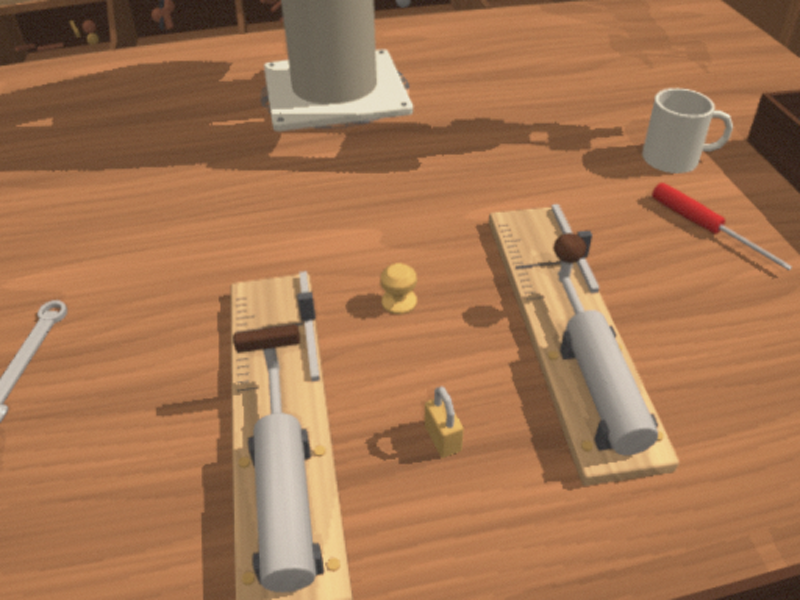

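View pics/side0.png

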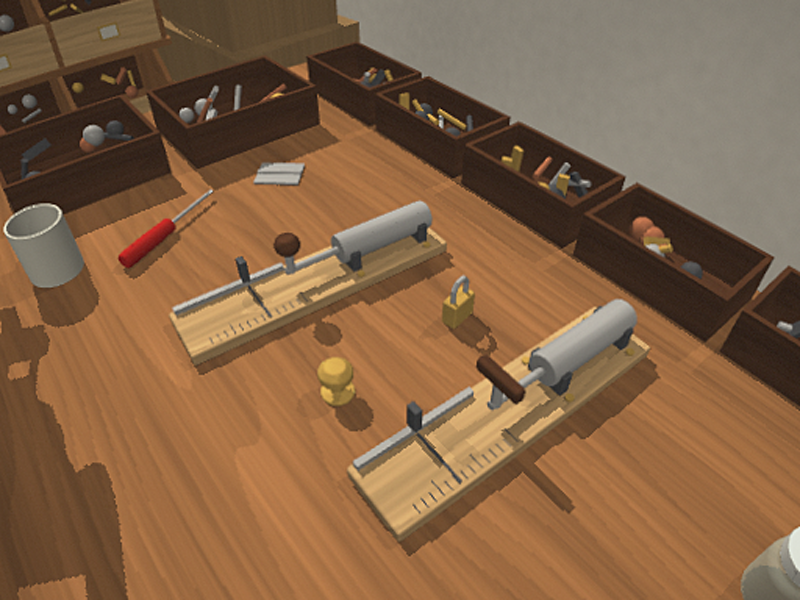

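Scene picture: crossbar at about (268,338) with its marker at (307,306); the knob tester is on the right. Side picture: crossbar at (500,378), marker at (414,415). Now I'll measure with masks.

Run:
```python
from h import *
import pickle
ims=pickle.load(open("ims.pkl","rb"))
def blob(n,c,f):
    im=ims[n]["img"]; c=np.array(c)*.64
    m=f(im.astype(int)).astype(np.uint8)
    w=np.zeros_like(m); x,y=c.astype(int); w[y-26:y+26,x-30:x+30]=1; m*=w
    k,l,s,ce=cv2.connectedComponentsWithStats(m)
    i=min((j for j in range(1,k) if s[j,4]>15),key=lambda j:np.hypot(*(ce[j]-c)))
    r=cv2.minAreaRect(np.argwhere(l==i)[:,::-1].astype(np.float32))
    print(n,s[i],ce[i].round(1),np.round(cv2.boxPoints(r),1).tolist())
    return ce[i],cv2.boxPoints(r)
dark=lambda a:(a.sum(2)<230)&(a[:,:,0]-a[:,:,2]>15)&(a[:,:,0]<105)
steel=lambda a:(a.sum(2)<240)&(abs(a[:,:,0]-a[:,:,2])<15)
def tri(p,q):
    o1,r1=ray(ims["scene"],[p]);o2,r2=ray(ims["side"],[q]);A=np.c_[r1[0],-r2[0]]
    s=np.linalg.lstsq(A,o2-o1,rcond=None)[0];a=o1+s[0]*r1[0];b=o2+s[1]*r2[0]
    return (a+b)/2,np.linalg.norm(a-b)
B={n:blob(n,c,dark) for n,c in(("scene",(268,338)),("side",(500,378)))}
M={n:blob(n,c,steel) for n,c in(("scene",(307,306)),("side",(414,415)))}
print("bar",tri(B["scene"][0],B["side"][0]));print("mark",tri(M["scene"][0],M["side"][0]))
for n in B:print(n,"bar z85",onz(ims[n],[B[n][0]],85).round(1))
# board edges at z=18 , hand-picked pixels (800x600)
for n,L in(("scene",[(232,284),(235,560),(310,275),(345,560)]),("side",[(350,468),(402,540),(650,347)])):
    print(n,onz(ims[n],np.array(L)*.64,18).round(1).tolist())
# barrel outline
im=ims["scene"]
print("line foot side z18",onz(ims["side"],np.array([(418,433),(460,481)])*.64,18).round(1).tolist())
out=im["img"][160:384,130:240,::-1];out2=ims["side"]["img"][200:350,210:430,::-1]
a=cv2.resize(out,None,fx=2.6,fy=2.6);b=cv2.resize(out2,None,fx=2.3,fy=2.3)
c=np.zeros((600,800,3),np.uint8);c[:a.shape[0],:a.shape[1]]=a;c[:b.shape[0],290:290+b.shape[1]]=b;cv2.imwrite("pics/crop1.png",c)
```

```text
scene [150 208  42  17 496] [170.8 216.3] [[148.8000030517578, 212.89999389648438], [190.0, 207.0], [191.8000030517578, 219.60000610351562], [150.60000610351562, 225.5]]
side [305 227  31  32 394] [320.  242.3] [[302.3999938964844, 233.89999389648438], [310.0, 225.5], [337.79998779296875, 250.8000030517578], [330.29998779296875, 259.1000061035156]]
scene [191 191  10  14 109] [195.9 197.3] [[190.89999389648438, 191.3000030517578], [198.89999389648438, 190.1999969482422], [200.8000030517578, 203.5], [192.8000030517578, 204.60000610351562]]
side [261 260  18  31 130] [266.3 270.9] [[258.1000061035156, 260.8999938964844], [267.70001220703125, 257.8999938964844], [278.0, 290.0], [268.3999938964844, 293.1000061035156]]
bar (array([ 616.89220175, -142.68890362,   84.39291014]), np.float64(0.12562421272493612))
mark (array([ 538.77209232, -104.81785943,   36.89419489]), np.float64(4.331213166751998))
scene bar z85 [[ 617.4 -142.6   85. ]]
side bar z85 [[ 616.5 -143.    85. ]]
scene [[460.3, -180.6, 18.0], [793.4, -192.6, 18.0], [465.3, -92.4, 18.0], [811.5, -105.4, 18.0]]
side [[461.6, -97.3, 18.0], [455.7, -187.8, 18.0], [837.6, -194.0, 18.0]]
line foot side z18 [[541.3, -108.2, 18.0], [538.0, -176.9, 18.0]]
```

View pics/crop1.png

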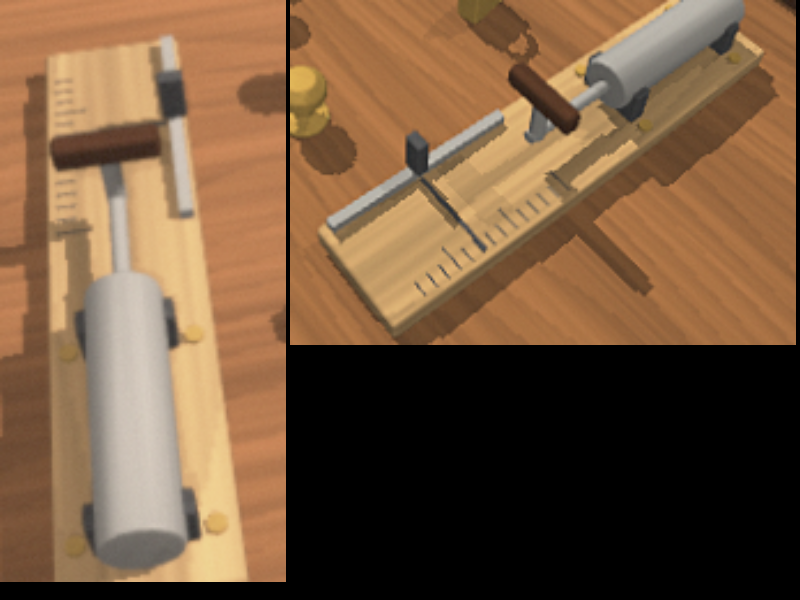

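Crop: bar centre, marker, its foot line and the board edges are all clear. The bar is at (617,-143), its mark at x≈540 and the board yaw about -0.037 rad. That makes the travel +393 mm in x, -726 mm in y and a -1.24 rad turn, at the current height.

send_rows(commands=[{"translation":[0.056,-0.1,0],"twist":[0,0,-0.035]},{"translation":[0.112,-0.2,0],"twist":[0,0,-0.07]},{"translation":[0.168,-0.3,0],"twist":[0,0,-0.105]},{"translation":[0.224,-0.4,0],"twist":[0,0,-0.14]},{"translation":[0.28,-0.5,0],"twist":[0,0,-0.175]},{"translation":[0.336,-0.6,0],"twist":[0,0,-0.21]},{"translation":[0.392,-0.7,0],"twist":[0,0,-0.245]},{"translation":[0.448,-0.8,0],"twist":[0,0,-0.28]},{"translation":[0.504,-0.9,0],"twist":[0,0,-0.315]},{"translation":[0.56,-1,0],"twist":[0,0,-0.35]}], grip=-1)

```text
t: 1.15
ee_pos: [280.6, 482.6, 404.7]
orientation: [0.843, 3.026, 0.0]
ft_force: [0.4, 0.4, 0.2]
width: 87.9
```

send_rows(commands=[{"translation":[0.056,-0.1,0],"twist":[0,0,-0.035]},{"translation":[0.112,-0.2,0],"twist":[0,0,-0.07]},{"translation":[0.168,-0.3,0],"twist":[0,0,-0.105]},{"translation":[0.224,-0.4,0],"twist":[0,0,-0.14]},{"translation":[0.28,-0.5,0],"twist":[0,0,-0.175]},{"translation":[0.336,-0.6,0],"twist":[0,0,-0.21]},{"translation":[0.392,-0.7,0],"twist":[0,0,-0.245]},{"translation":[0.448,-0.8,0],"twist":[0,0,-0.28]},{"translation":[0.504,-0.9,0],"twist":[0,0,-0.315]},{"translation":[0.56,-1,0],"twist":[0,0,-0.35]}])

```text
t: 2.15
ee_pos: [336.6, 382.6, 404.7]
orientation: [-1.104, -2.941, -0.0]
ft_force: [-0.3, -0.7, -0.8]
width: 87.8
```

send_rows(commands=[{"translation":[0.056,-0.1,0],"twist":[0,0,-0.035]},{"translation":[0.112,-0.2,0],"twist":[0,0,-0.07]},{"translation":[0.168,-0.3,0],"twist":[0,0,-0.105]},{"translation":[0.224,-0.4,0],"twist":[0,0,-0.14]},{"translation":[0.28,-0.5,0],"twist":[0,0,-0.175]},{"translation":[0.336,-0.6,0],"twist":[0,0,-0.21]},{"translation":[0.392,-0.7,0],"twist":[0,0,-0.245]},{"translation":[0.448,-0.8,0],"twist":[0,0,-0.28]},{"translation":[0.504,-0.9,0],"twist":[0,0,-0.315]},{"translation":[0.56,-1,0],"twist":[0,0,-0.35]}])

```text
t: 3.15
ee_pos: [392.6, 282.6, 404.7]
orientation: [1.357, 2.833, -0.0]
ft_force: [-0.2, -0.4, -0.9]
width: 88.1
```

send_rows(commands=[{"translation":[0.056,-0.1,0],"twist":[0,0,-0.035]},{"translation":[0.112,-0.2,0],"twist":[0,0,-0.07]},{"translation":[0.168,-0.3,0],"twist":[0,0,-0.105]},{"translation":[0.224,-0.4,0],"twist":[0,0,-0.14]},{"translation":[0.28,-0.5,0],"twist":[0,0,-0.175]},{"translation":[0.336,-0.6,0],"twist":[0,0,-0.21]},{"translation":[0.392,-0.7,0],"twist":[0,0,-0.245]},{"translation":[0.448,-0.8,0],"twist":[0,0,-0.28]},{"translation":[0.504,-0.9,0],"twist":[0,0,-0.315]},{"translation":[0.56,-1,0],"twist":[0,0,-0.35]}])

```text
t: 4.15
ee_pos: [448.6, 182.6, 404.7]
orientation: [1.599, 2.704, 0.0]
ft_force: [-0.7, 0.0, -0.4]
width: 87.9
```

send_rows(commands=[{"translation":[0.056,-0.1,0],"twist":[0,0,-0.035]},{"translation":[0.112,-0.2,0],"twist":[0,0,-0.07]},{"translation":[0.168,-0.3,0],"twist":[0,0,-0.105]},{"translation":[0.224,-0.4,0],"twist":[0,0,-0.14]},{"translation":[0.28,-0.5,0],"twist":[0,0,-0.175]},{"translation":[0.336,-0.6,0],"twist":[0,0,-0.21]},{"translation":[0.392,-0.7,0],"twist":[0,0,-0.245]},{"translation":[0.448,-0.8,0],"twist":[0,0,-0.28]},{"translation":[0.504,-0.9,0],"twist":[0,0,-0.315]},{"translation":[0.56,-1,0],"twist":[0,0,-0.35]}])

```text
t: 5.15
ee_pos: [504.6, 82.6, 404.7]
orientation: [1.83, 2.554, 0.0]
ft_force: [-0.5, 0.5, 0.0]
width: 87.8
```

send_rows(commands=[{"translation":[0.056,-0.1,0],"twist":[0,0,-0.035]},{"translation":[0.112,-0.2,0],"twist":[0,0,-0.07]},{"translation":[0.168,-0.3,0],"twist":[0,0,-0.105]},{"translation":[0.224,-0.4,0],"twist":[0,0,-0.14]},{"translation":[0.28,-0.5,0],"twist":[0,0,-0.175]},{"translation":[0.336,-0.6,0],"twist":[0,0,-0.21]},{"translation":[0.392,-0.7,0],"twist":[0,0,-0.245]},{"translation":[0.448,-0.8,0],"twist":[0,0,-0.28]},{"translation":[0.504,-0.9,0],"twist":[0,0,-0.315]},{"translation":[0.56,-1,0],"twist":[0,0,-0.35]}])

```text
t: 6.15
ee_pos: [560.6, -17.4, 404.6]
orientation: [-2.046, -2.384, 0.0]
ft_force: [0.4, 1.3, -0.6]
width: 87.5
```

send_rows(commands=[{"translation":[0.056,-0.1,0],"twist":[0,0,-0.035]},{"translation":[0.112,-0.2,0],"twist":[0,0,-0.07]},{"translation":[0.168,-0.3,0],"twist":[0,0,-0.105]},{"translation":[0.224,-0.4,0],"twist":[0,0,-0.14]},{"translation":[0.28,-0.5,0],"twist":[0,0,-0.175]},{"translation":[0.336,-0.6,0],"twist":[0,0,-0.21]},{"translation":[0.392,-0.7,0],"twist":[0,0,-0.245]},{"translation":[0.448,-0.8,0],"twist":[0,0,-0.28]},{"translation":[0.504,-0.9,0],"twist":[0,0,-0.315]},{"translation":[0.56,-1,0],"twist":[0,0,-0.35]}])

```text
t: 7.15
ee_pos: [616.6, -117.4, 404.6]
orientation: [-2.246, -2.196, 0.0]
ft_force: [0.1, 1.0, -0.1]
width: 87.7
```

send_rows(commands=[{"translation":[0,-0.05,-0.1],"twist":[0,0,-0.006]},{"translation":[0,-0.1,-0.2],"twist":[0,0,-0.012]},{"translation":[0,-0.15,-0.3],"twist":[0,0,-0.018]},{"translation":[0,-0.2,-0.4],"twist":[0,0,-0.024]},{"translation":[0,-0.25,-0.5],"twist":[0,0,-0.03]},{"translation":[0,-0.253,-0.6],"twist":[0,0,-0.03]},{"translation":[0,-0.253,-0.7],"twist":[0,0,-0.03]},{"translation":[0,-0.253,-0.8],"twist":[0,0,-0.03]},{"translation":[0,-0.253,-0.9],"twist":[0,0,-0.03]},{"translation":[0,-0.253,-1],"twist":[0,0,-0.03]}])

```text
t: 8.15
ee_pos: [616.1, -141.7, 303.9]
orientation: [2.261, 2.181, 0.0]
ft_force: [-0.3, -0.6, 1.0]
width: 88.2
```

Run:
```python
from h import *
im=ctrl.get_image("wrist");s=ctrl.get_obs();print(s["ee_pos"],s["orientation"])
v=im["img"][:,:,::-1].copy()
for p in proj(im,[[617,-142.7,94],[624,-142.9,94],[610,-142.5,94],[616,-172.7,94],[618,-112.7,94],[540,-140,18]]): cv2.circle(v,tuple(int(round(a)) for a in p),2,(0,255,0),-1)
cv2.imwrite("pics/w1.png",cv2.resize(v,(800,600)))
```

```text
[ 615.57236344 -141.56675879  302.20874503] [-2.25929586e+00 -2.17998415e+00  2.00096391e-03]
```

View pics/w1.png

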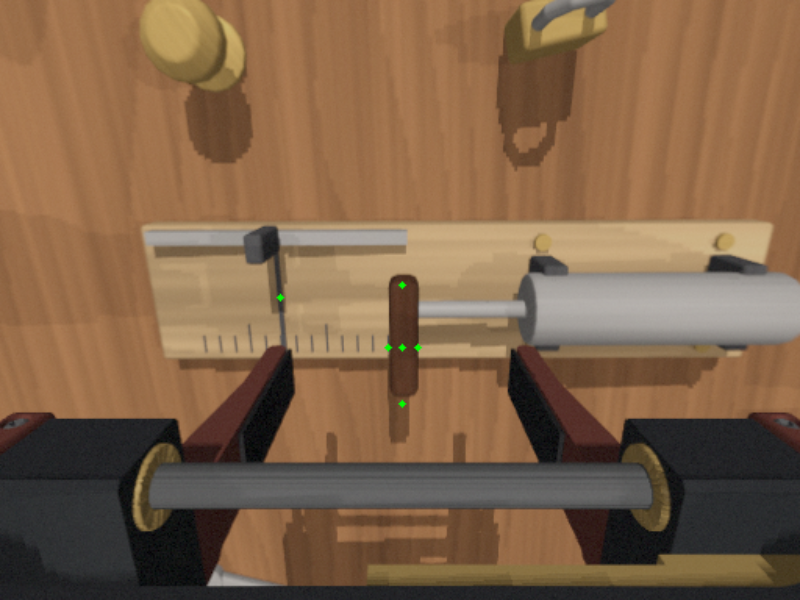

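Wrist picture: the bar (centre 403,336) lies centred between the fingers, and its x and the mark line (280,297) agree with the projections. In y it is a few mm more positive than I measured, which doesn't matter for the grasp. Now I go down and grip.

send_rows(commands=[{"translation":[0,0.02,-0.07],"twist":[0,0,0]},{"translation":[0,0.02,-0.14],"twist":[0,0,0]},{"translation":[0,0.02,-0.21],"twist":[0,0,0]},{"translation":[0,0.02,-0.28],"twist":[0,0,0]},{"translation":[0,0.02,-0.35],"twist":[0,0,0]},{"translation":[0,0.02,-0.42],"twist":[0,0,0]},{"translation":[0,0.02,-0.49],"twist":[0,0,0]},{"translation":[0,0.02,-0.55],"twist":[0,0,0]},{"translation":[0,0.02,-0.55],"twist":[0,0,0]},{"translation":[0,0.02,-0.55],"twist":[0,0,0]}])

```text
t: 9.2
ee_pos: [616.2, -139.9, 249.6]
orientation: [-2.261, -2.181, 0.0]
ft_force: [1.5, -1.7, 0.9]
width: 87.8
```

send_rows(commands=[{"translation":[0,0,0],"twist":[0,0,0]},{"translation":[0,0,0],"twist":[0,0,0]},{"translation":[0,0,0],"twist":[0,0,0]},{"translation":[0,0,0],"twist":[0,0,0]},{"translation":[0,0,0],"twist":[0,0,0]},{"translation":[0,0,0],"twist":[0,0,0]},{"translation":[0,0,0],"twist":[0,0,0]},{"translation":[0,0,0],"twist":[0,0,0]},{"translation":[0,0,0],"twist":[0,0,0]},{"translation":[0,0,0],"twist":[0,0,0]}], grip=1)

```text
t: 10.2
ee_pos: [616.2, -139.9, 249.7]
orientation: [2.261, 2.181, 0.0]
ft_force: [0.5, 1.2, -1.0]
width: 13.8
```

The bar is gripped (width 13.8 mm). I pull out 76.5 mm, then look.

send_rows(commands=[{"translation":[-0.04,0.001,0],"twist":[0,0,0]},{"translation":[-0.12,0.004,0],"twist":[0,0,0]},{"translation":[-0.22,0.008,0],"twist":[0,0,0]},{"translation":[-0.32,0.012,0],"twist":[0,0,0]},{"translation":[-0.42,0.015,0],"twist":[0,0,0]},{"translation":[-0.52,0.019,0],"twist":[0,0,0]},{"translation":[-0.62,0.023,0],"twist":[0,0,0]},{"translation":[-0.7,0.026,0],"twist":[0,0,0]},{"translation":[-0.75,0.028,0],"twist":[0,0,0]},{"translation":[-0.765,0.028,0],"twist":[0,0,0]}])

```text
t: 11.2
ee_pos: [538.9, -137.3, 249.7]
orientation: [2.261, 2.18, 0.0]
ft_force: [5.9, -2.4, -7.7]
width: 13.8
```

Run:
```python
from h import *
im=ctrl.get_image("side");s=ctrl.get_obs();print(s["ee_pos"],s["ft_force"],s["width"])
im2=ctrl.get_image("scene")
a=cv2.resize(im["img"][190:350,190:400,::-1],None,fx=1.9*1.9,fy=3.61)[:,:400*2];cv2.imwrite("pics/s1.png",a[:590,:790])
cv2.imwrite("pics/sc1.png",cv2.resize(im2["img"][100:300,100:300,::-1],(600,600)))
```

```text
[ 538.89672916 -137.31311814  249.67002258] [ 5.92711156 -3.72733423 -5.65867639] 13.719830173140965
```

View pics/s1.png

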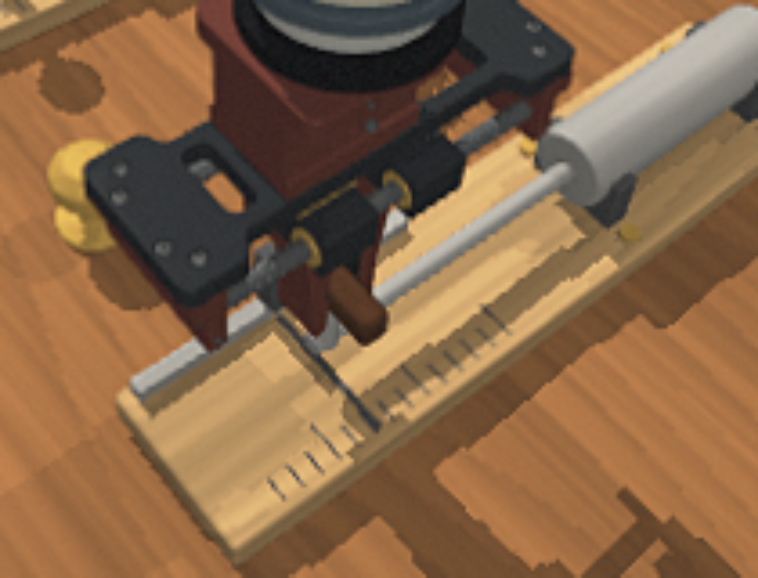

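View pics/sc1.png

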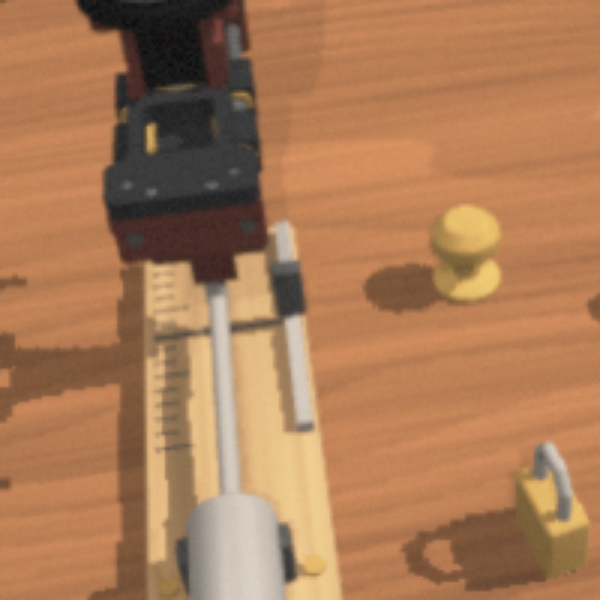

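Run:
```python
from h import *
import pickle
ims=pickle.load(open("ims.pkl","rb"))
print("bar -y end",onz(ims["side"],[[190+370/3.61,190+325/3.61]],85))
print("line scene",onz(ims["scene"],[[100+155/3,100+338/3],[100+280/3,100+322/3]],18))
print("line side",onz(ims["side"],[[190+275/3.61,190+310/3.61],[190+378/3.61,190+425/3.61]],18))
print("marker top side/scene",onz(ims["side"],[[265.2,260.5]],60),onz(ims["scene"],[[195.8,189.6]],60))
```

```text
bar -y end [[ 537.15782697 -166.28289065   85.        ]]
line scene [[ 537.48332538 -178.27622491   18.        ]
 [ 540.58306765 -109.59271306   18.        ]]
line side [[ 541.14142561 -104.94336019   18.        ]
 [ 538.5062393  -177.04539012   18.        ]]
marker top side/scene [[ 539.95273813 -102.62253096   60.        ]] [[ 543.91923094 -101.19704129   60.        ]]
```

The bar is within about 2 mm of the mark line in both views (end face at x≈537, line ≈538.4 there). I hold for 2 s, then ease home over 2 s.

send_rows(commands=[{"translation":[0.01,0,0],"twist":[0,0,0]},{"translation":[0.01,0,0],"twist":[0,0,0]},{"translation":[0.01,0,0],"twist":[0,0,0]},{"translation":[0.01,0,0],"twist":[0,0,0]},{"translation":[0.01,0,0],"twist":[0,0,0]},{"translation":[0.01,0,0],"twist":[0,0,0]},{"translation":[0.01,0,0],"twist":[0,0,0]},{"translation":[0.01,0,0],"twist":[0,0,0]},{"translation":[0.01,0,0],"twist":[0,0,0]},{"translation":[0.01,0,0],"twist":[0,0,0]}])

```text
t: 12.3
ee_pos: [540.4, -137.4, 249.7]
orientation: [2.26, 2.18, 0.001]
ft_force: [5.0, -3.2, -6.5]
width: 13.7
```

send_rows(commands=[{"translation":[0,0,0],"twist":[0,0,0]},{"translation":[0,0,0],"twist":[0,0,0]},{"translation":[0,0,0],"twist":[0,0,0]},{"translation":[0,0,0],"twist":[0,0,0]},{"translation":[0,0,0],"twist":[0,0,0]},{"translation":[0,0,0],"twist":[0,0,0]},{"translation":[0,0,0],"twist":[0,0,0]},{"translation":[0,0,0],"twist":[0,0,0]},{"translation":[0,0,0],"twist":[0,0,0]},{"translation":[0,0,0],"twist":[0,0,0]}])

```text
t: 13.3
ee_pos: [540.4, -137.3, 249.7]
orientation: [2.26, 2.18, 0.001]
ft_force: [3.5, -2.8, -6.1]
width: 13.7
```

send_rows(commands=[{"translation":[0,0,0],"twist":[0,0,0]},{"translation":[0,0,0],"twist":[0,0,0]},{"translation":[0.02,0,0],"twist":[0,0,0]},{"translation":[0.06,-0.002,0],"twist":[0,0,0]},{"translation":[0.11,-0.004,0],"twist":[0,0,0]},{"translation":[0.16,-0.006,0],"twist":[0,0,0]},{"translation":[0.21,-0.008,0],"twist":[0,0,0]},{"translation":[0.26,-0.01,0],"twist":[0,0,0]},{"translation":[0.31,-0.012,0],"twist":[0,0,0]},{"translation":[0.36,-0.014,0],"twist":[0,0,0]}])

```text
t: 14.3
ee_pos: [576.9, -138.6, 249.7]
orientation: [-2.261, -2.181, 0.0]
ft_force: [2.4, -4.2, -3.8]
width: 13.9
```

send_rows(commands=[{"translation":[0.05,-0.002,0],"twist":[0,0,0]},{"translation":[0.1,-0.004,0],"twist":[0,0,0]},{"translation":[0.15,-0.006,0],"twist":[0,0,0]},{"translation":[0.2,-0.008,0],"twist":[0,0,0]},{"translation":[0.25,-0.01,0],"twist":[0,0,0]},{"translation":[0.29,-0.011,0],"twist":[0,0,0]},{"translation":[0.33,-0.012,0],"twist":[0,0,0]},{"translation":[0.36,-0.013,0],"twist":[0,0,0]},{"translation":[0.38,-0.014,0],"twist":[0,0,0]},{"translation":[0.39,-0.014,0],"twist":[0,0,0]}])

```text
t: 15.3
ee_pos: [615.7, -139.8, 249.7]
orientation: [-2.261, -2.181, 0.0]
ft_force: [-0.0, -3.5, 0.0]
width: 13.9
```

send_rows(commands=[{"translation":[0.005,0,0],"twist":[0,0,0]},{"translation":[0.005,0,0],"twist":[0,0,0]},{"translation":[0.005,0,0],"twist":[0,0,0]},{"translation":[0.005,0,0],"twist":[0,0,0]},{"translation":[0.005,0,0],"twist":[0,0,0]},{"translation":[0.005,0,0],"twist":[0,0,0]},{"translation":[0.005,0,0],"twist":[0,0,0]},{"translation":[0.005,0,0],"twist":[0,0,0]},{"translation":[0.005,0,0],"twist":[0,0,0]},{"translation":[0.005,0,0],"twist":[0,0,0]}])

```text
t: 16.3
ee_pos: [616.1, -139.8, 249.7]
orientation: [-2.261, -2.181, 0.0]
ft_force: [1.2, -1.9, -0.2]
width: 13.7
```

The bar is back at the grasp position (x 616.1, was 616.2). Next I release and lift clear.

send_rows(commands=[{"translation":[0,0,0],"twist":[0,0,0]},{"translation":[0,0,0],"twist":[0,0,0]},{"translation":[0,0,0],"twist":[0,0,0]},{"translation":[0,0,0],"twist":[0,0,0]},{"translation":[0,0,0],"twist":[0,0,0]},{"translation":[0,0,0],"twist":[0,0,0]},{"translation":[0,0,0],"twist":[0,0,0]},{"translation":[0,0,0],"twist":[0,0,0]},{"translation":[0,0,0],"twist":[0,0,0]},{"translation":[0,0,0],"twist":[0,0,0]}], grip=-1)

```text
t: 17.3
ee_pos: [616.1, -139.9, 249.7]
orientation: [-2.261, -2.181, 0.0]
ft_force: [-0.2, 0.5, 0.5]
width: 87.0
```

send_rows(commands=[{"translation":[0,0,0.1],"twist":[0,0,0]},{"translation":[0,0,0.2],"twist":[0,0,0]},{"translation":[0,0,0.3],"twist":[0,0,0]},{"translation":[0,0,0.4],"twist":[0,0,0]},{"translation":[0,0,0.5],"twist":[0,0,0]},{"translation":[0,0,0.6],"twist":[0,0,0]},{"translation":[0,0,0.7],"twist":[0,0,0]},{"translation":[0,0,0.8],"twist":[0,0,0]},{"translation":[0,0,0.8],"twist":[0,0,0]},{"translation":[0,0,0.8],"twist":[0,0,0]}])

```text
t: 18.3
ee_pos: [616.1, -139.9, 329.9]
orientation: [2.261, 2.181, 0.0]
ft_force: [-0.9, 0.7, 0.3]
width: 87.8
```

Run:
```python
from h import *
im=ctrl.get_image("side");s=ctrl.get_obs();print(s["t"],s["ee_pos"],s["ft_force"],s["width"])
cv2.imwrite("pics/s2.png",cv2.resize(im["img"][:,:,::-1],(800,600)))
```

```text
18.35 [ 615.9340574  -139.84918022  329.41132874] [-0.71065697 -0.05927073 -0.06943951] 87.7770294996902
```

View pics/s2.png

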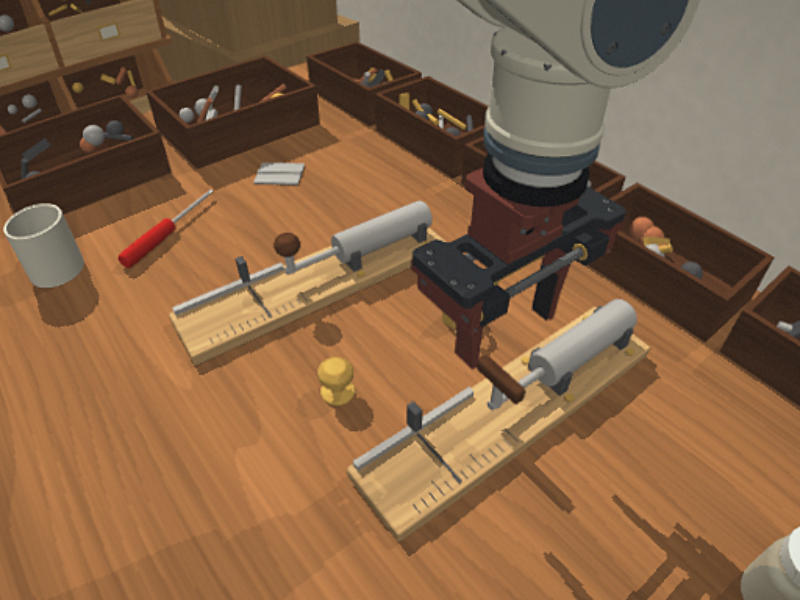

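The crossbar is back at (500,378) as at the start, and the marker (414,415) and knob tester look unchanged. The gripper is clear, so I hand in.

```bash
python3 -c "
from workcell import ctrl; print(ctrl.close_job())"
```

```text
the job is handed in; nothing more can be done
None
```

I pulled the crossbar tester out 76 mm to its marker and held it there for a little over 2 s. I then eased it home over about 2 s, let go, lifted clear, and handed the job in at about 18.4 s.

- **At the mark:** the bar was within about 2 mm of the marker's foot line, measured in the side view against the line in both views.
- **At the end:** the arm returned to within 0.1 mm of where it had gripped the bar. The last side picture shows the bar back where it started, the marker and round-knob tester unmoved, and the gripper 80 mm above the grasp with about zero force.
- **Disagreements:**
  - The wrist view put the bar about 5 mm further in +y than the other two views, so I moved the grasp only 2 mm that way. The 60 mm bar left plenty of room.
  - A rough scene-view estimate of the marker's top was about 4 mm further from the robot than the side view. Both are within the 12 mm tolerance.

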